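Take the dental model off its keeper hook

TASK

Take the plaster dental model on its carrier off the hook of the bench stand: press the carrier's bar back against the hook's sprung keeper until the mouth is open, and keep it pressed while you lift the bar out; do this gently, by feel, without forcing the hook. Then set the carrier down gently, standing upright and flat in the middle of the shallow grey tray, let go of it, and leave the other things on the bench where they are.

Things in the scene. Friction and masses are not known exactly. Their poses are not given: they have to be found in the camera images.
- stand: Bench stand with a keeper hook, fixed: grey foot 120 mm wide, from 30 mm in front to 140 mm behind the origin; post 22 x 26 mm, 146 mm high, 95 mm along +x from the origin; a steel hook arm 12 mm wide runs from it to -x. Origin: on the bench under the front of the hook's pocket; z up; things leave the hook upward and then towards the stand's -x. More than 20 N on it is too much: press at 10 mm/s or slower.
- hook_seat (a point): Middle of the carrier's bar at rest in the hook's pocket, 150 mm above the bench, 4 mm to +x of the stand's origin; axes as the stand's. The bar lies across the hook, along y, on the pocket's floor (146 mm up). The hook's front end is at most 25 mm to -x of the stand's origin, its lowest part 14 mm below the pocket floor. The bar's underside must rise 15 mm to pass over the lips.
- nose (a point): Top of the fixed nose in front of the bar, 155 mm up. Two lip prongs, 7 to 13 mm either side of the middle, reach over it and over the bar (underside 10.5, top 15 mm above the pocket floor), so the bar cannot rise at rest. They are on a dark saddle with two shoulders behind, clamped at an unmeasured setting S, 0 to 18 mm towards +x. The bar clears the lips when pushed 6 mm + S to +x.
- pocket_back (a point): Point on the arm's top, 30 mm to +x of the stand's origin. Between it and the bar is the keeper, a sprung plate (6 mm wide; its top, like the shoulders', 24 mm above the pocket floor) that pushes the bar to -x and slides to +x when pressed: 120 N/m, 4 N at rest, 5 to 8 N fully open. 9 mm + S from rest the bar meets two solid shoulders: force climbs steeply. Feel them (12 to 14 N), ease off 1 to 2 mm, lift still pressing.
- model: Model carrier, 0.2 to 0.4 kg: base plate 60 (x) x 80 (y) x 8 mm with a plaster dental arch (top 35 mm above the underside), two legs at y = +-36 mm, a steel bar 8 mm thick across them along y, 100 mm up, a neck 6 x 5 mm between the prongs, and a black grip block 12 (x) x 26 (y) x 46 mm, 124 to 170 mm up. Origin: centre of the underside; z up. It hangs with axes along the stand's, its underside 50 mm above the bench.
- bar (a point): Middle of the carrier's steel bar (100 mm above the carrier's underside).
- grip (a point): Middle of the black grip block (150 mm above the carrier's underside, 200 mm above the bench as it hangs), best grasped from above with the fingers closing along the carrier's x; below it the keeper's top is 170 mm above the bench.
- tray: Shallow grey tray, fixed, 140 (x) x 160 (y) x 16 mm outside, walls and floor 5 mm thick, open above; touch down at 15 mm/s or slower. Origin: centre of its underside, on the bench; z up.
- case: Bystander: closed cream plastic case, 75 x 100 x 35 mm, loose. Origin: centre of the underside.
- jar: Bystander: small closed jar, 42 mm across and 42 mm high, loose. Origin: centre of the underside.
- spatula: Bystander: spatula, 160 mm long, lying along its x, loose. Origin: on its underside.
There are look-alikes about, which are no part of the job. Of the things that look like the model, the smaller one is meant.

How it is judged:
On the way:
1. the carrier's bar is lifted out of the hook's mouth, at least 17 mm above its seat and still over the hook (z of bar in the frame of hook_seat above 0.017 m and horizontal distance between bar and hook_seat below 0.045 m), for 0.05 s.
At the end, for the whole second after the job is handed in: The carrier stands at rest in the grey tray, flat on its floor (underside within 3 mm of the floor, tilt under 0.06 rad), its centre within 30 mm of the tray's centre, and nothing holds it (horizontal distance between model and tray below 0.03 m and z of model in the frame of tray between 0.002 and 0.008 m and angle between model's own z axis and vertical below 0.06 rad and linear speed of model below 0.02 m/s); the robot touches nothing.
It fails at once if the carrier forces the hook, its lips, keeper or shoulders with more than 20 N once its bar is more than 3 mm from its rest (40 N before that, as a jolt in grasping) (contact force between model and stand above 40 N or (contact force between model and stand above 20 N and distance between bar and hook_seat above 0.003 m)).
It fails at once if the model carrier is dropped or banged down on the tray (a blow of more than 60 N) (contact force between model and tray above 60 N).
It fails at once if the robot pushes the hook stand with more than 20 N (contact force between any of the fingers, the arm and stand above 20 N).
It fails at once if the case, the jar or the spatula is shifted by more than 15 mm (distance of any of case, jar, spatula from where it was at the start of the episode above 0.015 m).
It also fails if it takes over 69 s, if anything falls off the work surface, if the arm or the gripper's body presses on something with over 40 N, if the wrist force passes 120 N, or if a joint passes its speed limit or range.

ROBOT

A 6-joint arm with a two-finger parallel gripper is mounted at the origin on the work surface. World frame = base frame: x ahead of the robot, y to its left, z up, the work surface at z = 0. Lengths are in m, angles in rad, forces in N, time in s.
With the tool pointing down it reaches from about 0.375 to 0.9 m from the base axis. Payload 3.1 kg.
Tool frame: the origin (TCP) lies on the centre line of the jaws, within the pads' length; the fingertips stand robot.tip_reach ahead of it and the grasp point (between the pads) is the TCP (robot.tip_reach is the distance from the TCP to the fingertips, in m); z points along the fingers, y is the direction in which the jaws open and shut (so a half turn about z gives the same grasp; the last joint's range is limited). The gripper opens to 87 mm and grips with 3 to 60 N. Pads are 19 mm wide; open, the fingers measure 117 mm over their backs; the gripper's body (75 mm by 190 mm) begins 51 mm behind the grasp point.
Start: joints at [-1.3, 0.527, 1.433, -0, 1.181, -0.178], TCP at [0.272, -0.563, 0.242] pointing down, gripper open.
Joint ranges: [-3.08, 3.08], [-0.75, 2.2], [0.22, 2.44], [-1.43, 4.57], [0, 2.65], [-2.85, 2.85]. Speed limits (rad/s): [2.79, 2.79, 3.14, 3.14, 3.14, 3.14].

INTERFACE

Orientations are given as a unit quaternion [x, y, z, w].
In Python, from rig import telemetry, viewer, robot gives the robot as it stands. The module is installed in compiled form; this text tells all that it offers.
- The arm moves only by the tool step_arm, never from a script. Its argument "targets" is a list of rows, each an object of numbers: "dx", "dy", "dz": the shift along the tool's x, y, z in m; "rx", "ry", "rz": the turn, a rotation vector about the tool's x, y, z in degrees. In form: [{"dx": .., "dy": .., "dz": .., "rx": .., "ry": .., "rz": ..}, ...]. A call has exactly 5 rows; each row is the pose to reach, as a shift and turn from the pose measured when the call began, along the tool's axes at that moment; what a row does not reach only later rows make up. A row lasts 1/8 s, in which the tool goes at most 62.5 mm and 10.7 degrees, less where a joint would pass 70% of its speed; a pose out of reach is approached as far as the arm can. A call with a gripper value outside its range is refused whole. "gripper" is the opening, from 0 (shut) to 1 (fully open), set as the call begins (left out, the last holds). The fingers move at their own pace and stop on an object; "force" is the grip in N (left out, the last holds). Time passes only in rows, so rows that repeat a pose let the fingers close, or fill a call up. It gives the time, the measured TCP pose, the force and the opening at its end, in the units of the state.
- telemetry.get_obs(): the state, without advancing time (a new reading comes with each control period).
- viewer.camera(name): name is "scene" or "top"; returns a dict with "img" (480x640x3 uint8, blue, green, red), "depth" (480x640 float32, m along the optical axis (not along the pixel's ray), 0 where there is no reading), "K" (3x3 intrinsics, pixels), "R" (3x3) and "t" (3): a world point X has camera coordinates R X + t. Camera axes: x right, y down, z forward; pixel columns grow to the right and rows downward; lengths in m; the calibration is good to about 2 mm. A picture is of the moment at which its call begins.
- robot.hand_in(): hands the job in, once; it reports no verdict.
The state is a dict: "time": time; "q": joint angles; "joint_velocities": joint speeds; "joint_torque": joint torques, N m; "position": TCP position; "tool_rot": TCP orientation; "ft_force": force on the tool from outside, world axes, zero at the start; "moment": the same for the moment, N m; "grip_width": finger opening in m.
Only numpy, scipy, OpenCV 4.12 (cv2) and the standard library are available. Lean on these libraries where they do the work, as an engineer would, in place of code of your own. Each camera call takes 0.05 s, during which the arm holds its last target.

## Working session

There is one attempt and no reset: what is moved stays moved. The work goes in short steps, Python scripts to look and compute and a tool call to move; the robot and the scene stay as the last step left them, time stands still between calls to the robot, and variables do not carry over. Pictures are saved under pics/ and viewed, and the job is handed in when it is done.

Besides the shell and the picture viewer there is one more tool, called after "Emit:" as a command line: name --argument value ..., lists and objects as JSON in quotes. step_arm: Moves the arm, as the interface text tells. Its arguments: {"type":"object","properties":{"targets":{"type":"array"},"gripper":{"type":"number"},"force":{"type":"number"}},"required":["targets"]}

```bash
ls; mkdir -p pics; python3 - <<'E'
from rig import telemetry, viewer, robot
import cv2,numpy as np
o=telemetry.get_obs()
print(o, robot.tip_reach)
for n in("scene","top"):
    c=viewer.camera(n); cv2.imwrite(f"pics/{n}0.png",c["img"]); np.savez(f"{n}0.npz",**c); print(n,c["K"],c["R"],c["t"])
E
```

```text
pics
{'time': 0.0, 'q': array([-1.29951453e+00,  5.28465749e-01,  1.43389076e+00,  1.39641118e-05,
        1.18140955e+00, -1.78511352e-01]), 'joint_velocities': array([-6.10332454e-04,  5.59035386e-04, -6.22387725e-05, -1.87017863e-03,
        2.65208661e-03,  1.45654894e-03]), 'joint_torque': array([-4.87167181e-04, -4.40047753e+01, -1.76590812e+01,  6.33016555e-02,
        5.80989977e-02, -1.60071390e-04]), 'position': array([ 0.27157266, -0.56214868,  0.24057553]), 'tool_rot': array([ 9.74817193e-01,  2.23002822e-01, -4.39391410e-05, -1.08582958e-03]), 'ft_force': array([-0.67021475,  0.2244429 , -0.44596254]), 'moment': array([ 0.00168787,  0.01541227, -0.06031748]), 'grip_width': 0.08697658817839185} 0.019
scene [[476.71103835   0.         312.99273682]
 [  0.         476.71103835 240.49848623]
 [  0.           0.           1.        ]] [[ 0.77518085  0.63169687 -0.00732895]
 [ 0.39889486 -0.49843021 -0.76970788]
 [-0.48987503  0.59373932 -0.63835419]] [-0.4785885  -0.14152855  1.19252178]
top [[451.48680058   0.         324.51101515]
 [  0.         451.48680058 230.06695406]
 [  0.           0.           1.        ]] [[ 0.03678329 -0.9993071   0.00568397]
 [-0.97670945 -0.0371535  -0.21132501]
 [ 0.21138977  0.00222165 -0.97739932]] [-0.00390071  0.61818046  0.73673112]
```

View pics/scene0.png

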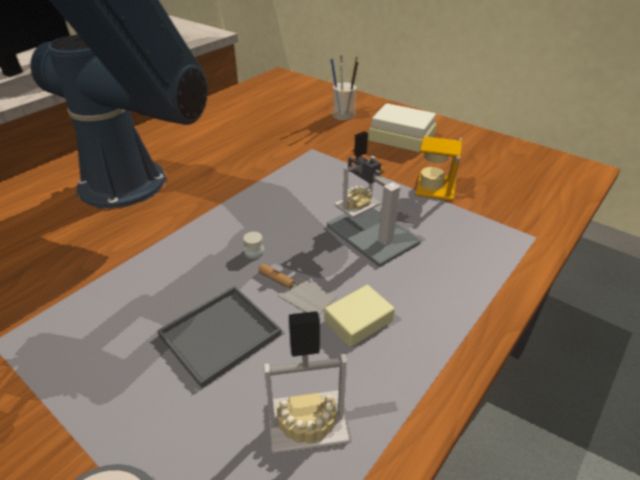

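View pics/top0.png

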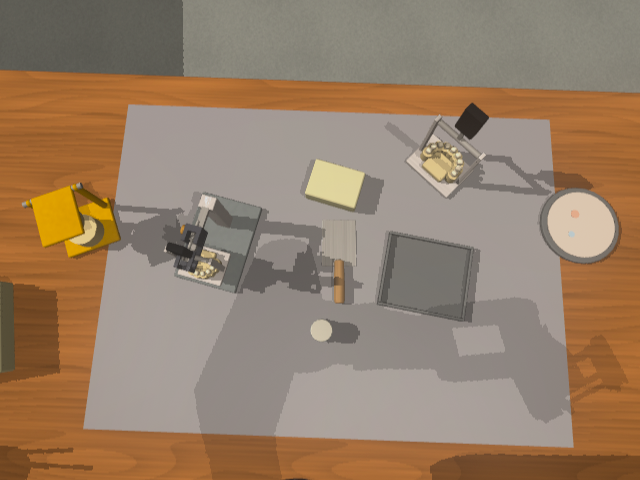

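```bash
cat > h.py <<'E'
import numpy as np,cv2
def load(n):return dict(np.load(n))
def pts(c):
    h,w=c["depth"].shape
    v,u=np.mgrid[:h,:w]; K=c["K"]; d=c["depth"]
    P=np.stack([(u-K[0,2])/K[0,0]*d,(v-K[1,2])/K[1,1]*d,d],-1)
    X=(P-c["t"])@c["R"]
    X[d==0]=np.nan
    return X
def ray(c,u,v,z):
    K=c["K"]; r=np.array([(u-K[0,2])/K[0,0],(v-K[1,2])/K[1,1],1.])@c["R"]; o=-c["R"].T@c["t"]
    return o+r*(z-o[2])/r[2]
def crop(img,x0,y0,x1,y1,s): return cv2.resize(img[y0:y1,x0:x1],None,fx=s,fy=s,interpolation=cv2.INTER_CUBIC)
E
python3 - <<'E'
from h import *
t=load("top0.npz");s=load("scene0.npz")
a=crop(t["img"],140,170,280,310,4);b=crop(s["img"],310,120,430,270,3.7)
h=max(a.shape[0],b.shape[0]);
cv2.imwrite("pics/c1.png",a);cv2.imwrite("pics/c2.png",b)
X=pts(t); print("-- top pts")
for u,v in[(207,201),(180,250),(188,243),(195,225),(240,210),(225,270),(204,268),(427,275),(400,240)]: print(u,v,X[v,u].round(3))
X=pts(s)
for u,v in[(361,145),(391,190),(361,153)]: print(u,v,X[v,u].round(3))
E
```

```text
-- top pts
207 201 [0.641 0.21  0.147]
180 250 [0.548 0.221 0.222]
188 243 [0.571 0.234 0.149]
195 225 [0.598 0.222 0.16 ]
240 210 [0.663 0.183 0.012]
225 270 [0.542 0.192 0.055]
204 268 [0.542 0.226 0.069]
427 275 [ 0.552 -0.176  0.004]
400 240 [ 0.617 -0.125  0.008]
361 145 [0.555 0.227 0.199]
391 190 [nan nan nan]
361 153 [0.555 0.229 0.18 ]
```

View pics/c1.png

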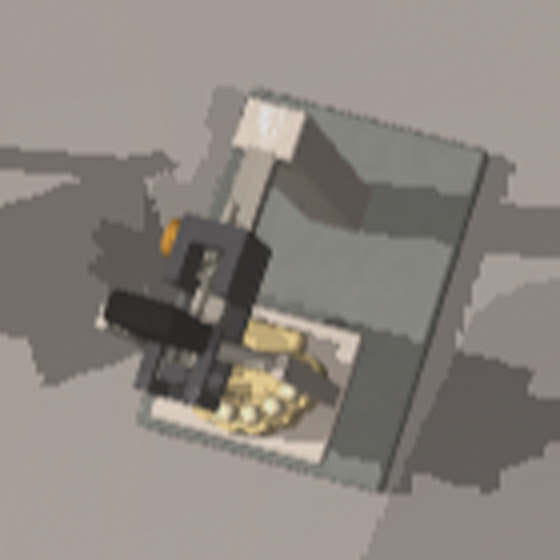

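View pics/c2.png

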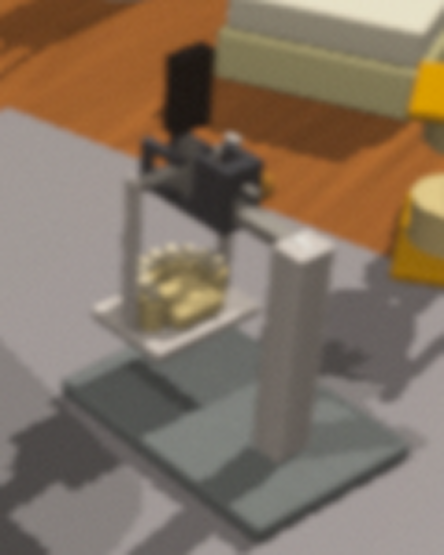

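```bash
python3 - <<'E'
from h import *
t=load("top0.npz");s=load("scene0.npz")
q=[ray(t,140+x/4,170+y/4,.012) for x,y in[(380,490),(487,150),(247,90),(138,425)]]
for p in q:print(p.round(4))
for a,b in((0,1),(1,2),(2,3),(3,0)):
    d=q[b]-q[a];print(np.hypot(*d[:2]).round(4),np.degrees(np.arctan2(d[1],d[0])).round(2))
for n,c,box in(("top",t,(150,230,215,275)),("scene",s,(340,120,385,170))):
    X=pts(c);x0,y0,x1,y1=box;P=X[y0:y1,x0:x1].reshape(-1,3);I=c["img"][y0:y1,x0:x1].reshape(-1,3)
    m=(I.max(1)<60)&(P[:,2]>.178)&(P[:,2]<.23);Q=P[m]
    print(n,m.sum(),np.nanmin(Q,0).round(3),np.nanmax(Q,0).round(3),np.median(Q,0).round(3))
    if n=="top": Q=Q[Q[:,2]>.212]
    r=cv2.minAreaRect((Q[:,:2]*1000).astype(np.float32));print(r, len(Q))
# grip mask contour at z=.22
m=(t["img"].max(2)<50).astype(np.uint8);sub=m[235:265,160:200]
for r in sub:print(''.join('.#'[v] for v in r))
# tray
for nm,X in(("top",pts(t)),):
    m=(np.abs(X[...,2]-.016)<.006)&(X[...,1]<-.06)&(X[...,1]>-.3)&(X[...,0]>.42)&(X[...,0]<.7)
    Q=X[m];print(cv2.minAreaRect((Q[:,:2]*1000).astype(np.float32)),len(Q))
E
```

```text
[0.5056 0.1799 0.012 ]
[0.6693 0.1414 0.012 ]
[0.6948 0.2591 0.012 ]
[0.5314 0.2943 0.012 ]
0.1681 -13.24
0.1205 77.79
0.1672 167.84
0.1173 -102.67
top 226 [0.542 0.216 0.178] [0.558 0.242 0.223] [0.549 0.224 0.219]
((550.3190307617188, 229.6502685546875), (25.83489418029785, 12.003267288208008), 76.67301940917969) 158
scene 237 [0.546 0.215 0.178] [0.559 0.243 0.222] [0.555 0.225 0.201]
((554.353515625, 228.831787109375), (28.504873275756836, 9.446048736572266), 71.58281707763672) 237
..........................#.............
........................................
........................................
........................................
........................................
........................................
........................................
........................................
........###.............................
.........#####..........................
.........#########......................
...........###.######...................
............##.#####.###................
...........#.....#.#.#.####.............
.......#............#..#####............
.........###..........########..........
...........####..#....##########........
.............######...###########.......
..............###################.......
................################........
....................############........
........................########........
.............................##.........
........................................
........................................
........................................
........................................
........................................
........................................
........................................
((550.5297241210938, -172.1574249267578), (160.80172729492188, 140.71978759765625), 80.91738891601562) 956
```

```bash
cat >> h.py <<'E'
from scipy.spatial.transform import Rotation as Ro
def goal(yawy):  # tool y heading deg, z down
    a=np.radians(yawy); y=np.array([np.cos(a),np.sin(a),0]);z=np.array([0,0,-1.]);return Ro.from_matrix(np.stack([np.cross(y,z),y,z],1))
def go(p,yawy):
    from rig import telemetry
    o=telemetry.get_obs();R=Ro.from_quat(o["tool_rot"])
    d=R.inv().apply(np.array(p)-o["position"]); r=(R.inv()*goal(yawy)).as_rotvec(degrees=True)
    print("t",round(o["time"],2),"pos",o["position"].round(4),"w",round(o["grip_width"],4),"f",o["ft_force"].round(2))
    print("shift mm",(d*1000).round(1),"rot",r.round(2))
    return d,r
E
python3 - <<'E'
from h import *
go((.35,-.3,.30),-45);go((.551,.2297,.30),-12.7)
E
```

```text
t 0.1 pos [ 0.2716 -0.5622  0.2407] w 0.0871 f [-0.25 -0.14 -0.87]
shift mm [ 184.6 -202.1  -58.9] rot [ -0.11  -0.04 -19.22]
t 0.1 pos [ 0.2716 -0.5622  0.2407] w 0.0871 f [-0.25 -0.14 -0.87]
shift mm [ 596.  -591.7  -58. ] rot [ -0.09  -0.07 -51.52]
```

Candidates for the model: the carrier hanging on the hook (top 185,250) and a larger carrier standing at top (445,150), scene (305,390). The crop shows the smaller one hanging on the steel hook, so that is the one. The orange stand at (75,220) is not the bench stand.

Emit:
step_arm --targets '[{"dx": 0.04, "dy": -0.04, "dz": -0.02, "rz": -3.5}, {"dx": 0.08, "dy": -0.08, "dz": -0.04, "rz": -7}, {"dx": 0.12, "dy": -0.12, "dz": -0.058, "rz": -10.5}, {"dx": 0.16, "dy": -0.16, "dz": -0.058, "rz": -14}, {"dx": 0.2, "dy": -0.2, "dz": -0.058, "rz": -17.5}]' --gripper 1

```text
invalid input
```

```bash
python3 -c "
from h import *
go((.551,.2297,.30),-12.7)"
```

```text
t 0.1 pos [ 0.2716 -0.5622  0.2407] w 0.0871 f [-0.25 -0.14 -0.87]
shift mm [ 596.  -591.7  -58. ] rot [ -0.09  -0.07 -51.52]
```

Probably every row needs all six keys.

Emit:
step_arm --targets '[{"dx": 0.04, "dy": -0.04, "dz": -0.02, "rx": 0, "ry": 0, "rz": -3.5}, {"dx": 0.08, "dy": -0.08, "dz": -0.04, "rx": 0, "ry": 0, "rz": -7}, {"dx": 0.12, "dy": -0.12, "dz": -0.058, "rx": 0, "ry": 0, "rz": -10.5}, {"dx": 0.16, "dy": -0.16, "dz": -0.058, "rx": 0, "ry": 0, "rz": -14}, {"dx": 0.2, "dy": -0.2, "dz": -0.058, "rx": 0, "ry": 0, "rz": -17.5}]' --gripper 1

```text
time: 0.72
position: [0.3651, -0.2934, 0.2992]
tool_rot: [0.929, 0.369, 0.0, -0.001]
ft_force: [1.8, -0.3, -0.1]
grip_width: 0.0873
```

```bash
python3 -c "
from h import *
go((.551,.2297,.30),-12.7)"
```

```text
t 0.72 pos [ 0.3651 -0.2934  0.2992] w 0.0873 f [ 1.75 -0.29 -0.08]
shift mm [ 4.944e+02 -2.527e+02  1.000e-01] rot [ -0.06  -0.09 -33.94]
```

Emit:
step_arm --targets '[{"dx": 0.049, "dy": -0.025, "dz": 0, "rx": 0, "ry": 0, "rz": -3.4}, {"dx": 0.098, "dy": -0.05, "dz": 0, "rx": 0, "ry": 0, "rz": -6.8}, {"dx": 0.147, "dy": -0.075, "dz": 0, "rx": 0, "ry": 0, "rz": -10.2}, {"dx": 0.196, "dy": -0.1, "dz": 0, "rx": 0, "ry": 0, "rz": -13.6}, {"dx": 0.245, "dy": -0.125, "dz": 0, "rx": 0, "ry": 0, "rz": -17}]'

```text
time: 1.35
position: [0.4576, -0.0326, 0.2996]
tool_rot: [0.864, 0.503, 0.0, -0.001]
ft_force: [0.1, -0.2, 0.2]
grip_width: 0.0867
```

```bash
python3 -c "
from h import *
go((.551,.2297,.30),-12.7)"
```

```text
t 1.35 pos [ 0.4576 -0.0326  0.2996] w 0.0867 f [ 0.09 -0.22  0.17]
shift mm [274.2 -48.   -0. ] rot [ -0.05  -0.09 -16.84]
```

Emit:
step_arm --targets '[{"dx": 0.06, "dy": -0.0105, "dz": 0, "rx": 0, "ry": 0, "rz": -3.7}, {"dx": 0.12, "dy": -0.021, "dz": 0, "rx": 0, "ry": 0, "rz": -7.4}, {"dx": 0.175, "dy": -0.031, "dz": 0, "rx": 0, "ry": 0, "rz": -11}, {"dx": 0.23, "dy": -0.04, "dz": 0, "rx": 0, "ry": 0, "rz": -14.5}, {"dx": 0.274, "dy": -0.048, "dz": 0, "rx": 0, "ry": 0, "rz": -16.8}]'

```text
time: 1.98
position: [0.5511, 0.2317, 0.2995]
tool_rot: [0.78, 0.625, 0.0, -0.001]
ft_force: [0.7, -0.4, -0.2]
grip_width: 0.087
```

```bash
python3 -c "
from h import *
from rig import viewer
go((.551,.2297,.202),-12.7)
for n in('top','scene'):
  c=viewer.camera(n);cv2.imwrite(f'pics/{n}1.png',c['img']); np.savez(f'{n}1.npz',**c)
cv2.imwrite('pics/c3.png',crop(c['img'],280,60,460,220,4.4))
"
```

```text
t 1.98 pos [0.5511 0.2317 0.2995] w 0.087 f [ 0.72 -0.4  -0.18]
shift mm [-2.1  0.5 97.5] rot [-0.06 -0.08  0.12]
```

View pics/c3.png

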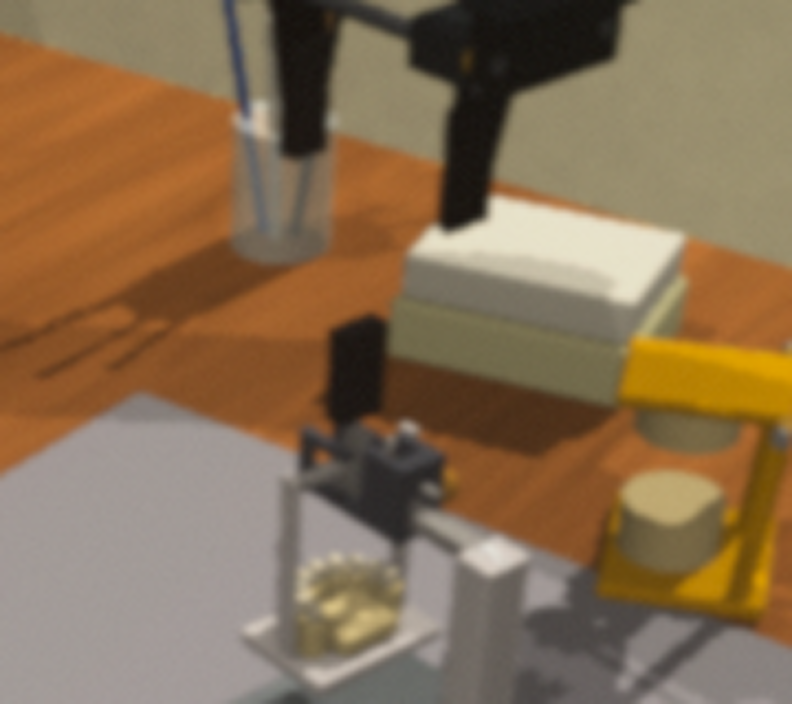

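Fingers straddle the grip (crop 355,370). Descending.

Emit:
step_arm --targets '[{"dx": -0.001, "dy": 0, "dz": 0.025, "rx": 0, "ry": 0, "rz": 0}, {"dx": -0.002, "dy": 0.0005, "dz": 0.05, "rx": 0, "ry": 0, "rz": 0}, {"dx": -0.002, "dy": 0.0005, "dz": 0.075, "rx": 0, "ry": 0, "rz": 0}, {"dx": -0.002, "dy": 0.0005, "dz": 0.09, "rx": 0, "ry": 0, "rz": 0}, {"dx": -0.002, "dy": 0.0005, "dz": 0.097, "rx": 0, "ry": 0, "rz": 0}]'

```text
time: 2.7
position: [0.5513, 0.2312, 0.2014]
tool_rot: [0.78, 0.626, 0.001, -0.002]
ft_force: [0.4, -0.2, 0.8]
grip_width: 0.087
```

Emit:
step_arm --targets '[{"dx": 0, "dy": 0, "dz": 0, "rx": 0, "ry": 0, "rz": 0}, {"dx": 0, "dy": 0, "dz": 0, "rx": 0, "ry": 0, "rz": 0}, {"dx": 0, "dy": 0, "dz": 0, "rx": 0, "ry": 0, "rz": 0}, {"dx": 0, "dy": 0, "dz": 0, "rx": 0, "ry": 0, "rz": 0}, {"dx": 0, "dy": 0, "dz": 0, "rx": 0, "ry": 0, "rz": 0}]' --gripper 0.3 --force 8

```text
time: 3.32
position: [0.5514, 0.2313, 0.2016]
tool_rot: [0.78, 0.626, 0.001, -0.001]
ft_force: [-0.8, 0.4, 0.0]
grip_width: 0.0451
```

```bash
python3 -c "
from h import *
from rig import viewer
go((.551,.2297,.202),-12.7)
for n in('top','scene'):
  c=viewer.camera(n);cv2.imwrite(f'pics/{n}2.png',c['img']); np.savez(f'{n}2.npz',**c)
cv2.imwrite('pics/c4.png',crop(c['img'],310,80,430,190,5))
"
```

```text
t 3.33 pos [0.5514 0.2313 0.2016] w 0.0451 f [-0.77  0.42  0.02]
shift mm [-1.6 -0.  -0.4] rot [-0.08 -0.17  0.22]
```

View pics/c4.png

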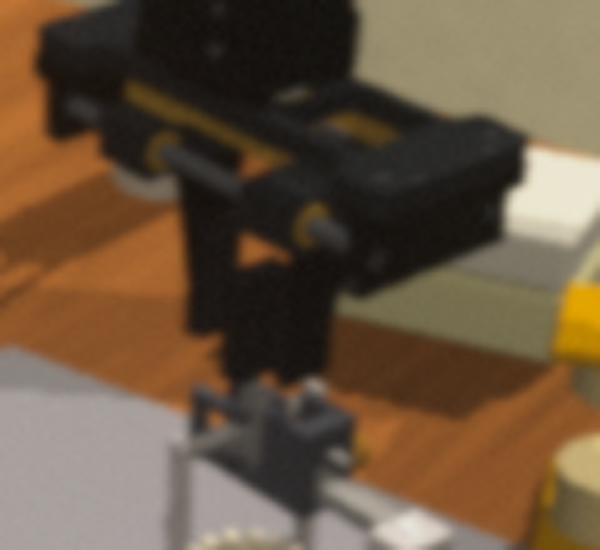

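Emit:
step_arm --targets '[{"dx": -0.001, "dy": 0, "dz": 0, "rx": 0, "ry": 0, "rz": 0}, {"dx": -0.001, "dy": 0, "dz": 0, "rx": 0, "ry": 0, "rz": 0}, {"dx": -0.001, "dy": 0, "dz": 0, "rx": 0, "ry": 0, "rz": 0}, {"dx": -0.001, "dy": 0, "dz": 0, "rx": 0, "ry": 0, "rz": 0}, {"dx": -0.001, "dy": 0, "dz": 0, "rx": 0, "ry": 0, "rz": 0}]' --gripper 0 --force 8

```text
time: 4.05
position: [0.5513, 0.2303, 0.2015]
tool_rot: [0.78, 0.626, 0.001, -0.001]
ft_force: [0.6, -0.1, -0.7]
grip_width: 0.0121
```

```bash
python3 -c "
from h import *
go((.551,.2297,.202),-12.7)
"
```

```text
t 4.05 pos [0.5513 0.2303 0.2015] w 0.0121 f [ 0.63 -0.14 -0.67]
shift mm [-0.6 -0.2 -0.5] rot [-0.07 -0.16  0.22]
```

Emit:
step_arm --targets '[{"dx": 0, "dy": 0, "dz": 0, "rx": 0, "ry": 0, "rz": 0}, {"dx": 0, "dy": 0, "dz": 0, "rx": 0, "ry": 0, "rz": 0}, {"dx": 0, "dy": 0.001, "dz": 0, "rx": 0, "ry": 0, "rz": 0}, {"dx": 0, "dy": 0.002, "dz": 0, "rx": 0, "ry": 0, "rz": 0}, {"dx": 0, "dy": 0.003, "dz": 0, "rx": 0, "ry": 0, "rz": 0}]' --gripper 0 --force 45

```text
time: 4.68
position: [0.552, 0.23, 0.2014]
tool_rot: [0.78, 0.626, -0.001, -0.003]
ft_force: [-5.7, 1.2, 5.3]
grip_width: 0.0115
```

```bash
cat >> h.py <<'E'
def st(ref=(.5513,.2303,.2015)):
    from rig import telemetry
    o=telemetry.get_obs();a=np.radians(-12.7);X=np.array([np.cos(a),np.sin(a),0]);Y=np.array([-np.sin(a),np.cos(a),0])
    d=o["position"]-np.array(ref);f=o["ft_force"]
    print("t",round(o["time"],2),"disp mm",(1000*np.array([d@X,d@Y,d[2]])).round(2),"f along",np.array([f@X,f@Y,f[2]]).round(2),"m",o["moment"].round(3),"w",round(o["grip_width"],4),"rot",(Ro.from_quat(o["tool_rot"]).inv()*goal(-12.7)).as_rotvec(degrees=True).round(2))
E
python3 -c "
from h import *
st()
"
```

```text
t 4.67 disp mm [ 0.78 -0.09 -0.14] f along [-5.82 -0.04  5.34] m [ 0.467  1.226 -0.017] w 0.0115 rot [-0.37 -0.13  0.2 ]
```

Emit:
step_arm --targets '[{"dx": 0, "dy": 0.003, "dz": 0, "rx": 0, "ry": 0, "rz": 0}, {"dx": 0, "dy": 0.0035, "dz": 0, "rx": 0, "ry": 0, "rz": 0}, {"dx": 0, "dy": 0.004, "dz": 0, "rx": 0, "ry": 0, "rz": 0}, {"dx": 0, "dy": 0.0045, "dz": 0, "rx": 0, "ry": 0, "rz": 0}, {"dx": 0, "dy": 0.005, "dz": 0, "rx": 0, "ry": 0, "rz": 0}]'

```text
time: 5.3
position: [0.5531, 0.2298, 0.2013]
tool_rot: [0.78, 0.626, -0.004, -0.006]
ft_force: [-7.9, 2.2, 6.8]
grip_width: 0.0118
```

```bash
python3 -c "
from h import *
st()
"
```

```text
t 5.3 disp mm [ 1.86 -0.1  -0.22] f along [-8.15  0.42  6.78] m [0.526 1.699 0.041] w 0.0118 rot [-0.86 -0.08  0.2 ]
```

Emit:
step_arm --targets '[{"dx": 0, "dy": 0.003, "dz": -0.0007, "rx": -0.5, "ry": 0, "rz": 0}, {"dx": 0, "dy": 0.0035, "dz": -0.001, "rx": -0.9, "ry": 0, "rz": 0}, {"dx": 0, "dy": 0.004, "dz": -0.001, "rx": -1.2, "ry": 0, "rz": 0}, {"dx": 0, "dy": 0.0045, "dz": -0.001, "rx": -1.2, "ry": 0, "rz": 0}, {"dx": 0, "dy": 0.005, "dz": -0.001, "rx": -1.2, "ry": 0, "rz": 0}]'

```text
time: 5.92
position: [0.5542, 0.2295, 0.2014]
tool_rot: [0.78, 0.626, -0.001, -0.001]
ft_force: [-7.4, 2.8, 2.6]
grip_width: 0.0117
```

```bash
python3 -c "
from h import *
st()
"
```

```text
t 5.92 disp mm [ 2.95 -0.11 -0.14] f along [-7.85  1.07  2.63] m [0.569 1.453 0.031] w 0.0117 rot [-0.17 -0.03  0.19]
```

Emit:
step_arm --targets '[{"dx": 0, "dy": 0.004, "dz": -0.001, "rx": -0.6, "ry": 0, "rz": 0}, {"dx": 0, "dy": 0.005, "dz": -0.0015, "rx": -0.8, "ry": 0, "rz": 0}, {"dx": 0, "dy": 0.006, "dz": -0.002, "rx": -0.8, "ry": 0, "rz": 0}, {"dx": 0, "dy": 0.007, "dz": -0.002, "rx": -0.8, "ry": 0, "rz": 0}, {"dx": 0, "dy": 0.008, "dz": -0.002, "rx": -0.8, "ry": 0, "rz": 0}]'

```text
time: 6.55
position: [0.558, 0.2287, 0.2015]
tool_rot: [0.78, 0.626, 0.0, 0.001]
ft_force: [-6.2, 3.0, -2.5]
grip_width: 0.0115
```

```bash
python3 -c "
from h import *
st()
"
```

```text
t 6.55 disp mm [ 6.88 -0.14 -0.04] f along [-6.66  1.57 -2.46] m [0.668 1.231 0.065] w 0.0115 rot [0.08 0.03 0.18]
```

Emit:
step_arm --targets '[{"dx": 0, "dy": 0.004, "dz": -0.001, "rx": -0.5, "ry": 0, "rz": 0}, {"dx": 0, "dy": 0.005, "dz": -0.001, "rx": -0.6, "ry": 0, "rz": 0}, {"dx": 0, "dy": 0.006, "dz": -0.001, "rx": -0.6, "ry": 0, "rz": 0}, {"dx": 0, "dy": 0.0065, "dz": -0.001, "rx": -0.6, "ry": 0, "rz": 0}, {"dx": 0, "dy": 0.007, "dz": -0.001, "rx": -0.6, "ry": 0, "rz": 0}]'

```text
time: 7.18
position: [0.5604, 0.2281, 0.2014]
tool_rot: [0.78, 0.626, -0.0, 0.001]
ft_force: [-7.3, 3.3, 2.9]
grip_width: 0.0113
```

```bash
python3 -c "
from h import *
st()
"
```

```text
t 7.17 disp mm [ 9.35 -0.1  -0.15] f along [-7.85  1.65  2.94] m [0.692 1.566 0.02 ] w 0.0113 rot [0.08 0.09 0.17]
```

Emit:
step_arm --targets '[{"dx": 0, "dy": 0.004, "dz": -0.0015, "rx": -0.5, "ry": 0, "rz": 0}, {"dx": 0, "dy": 0.005, "dz": -0.002, "rx": -0.6, "ry": 0, "rz": 0}, {"dx": 0, "dy": 0.006, "dz": -0.002, "rx": -0.6, "ry": 0, "rz": 0}, {"dx": 0, "dy": 0.007, "dz": -0.002, "rx": -0.6, "ry": 0, "rz": 0}, {"dx": 0, "dy": 0.0075, "dz": -0.002, "rx": -0.6, "ry": 0, "rz": 0}]'

```text
time: 7.8
position: [0.5633, 0.2275, 0.2014]
tool_rot: [0.78, 0.626, -0.001, 0.001]
ft_force: [-6.0, 2.6, -1.8]
grip_width: 0.0117
```

```bash
python3 -c "
from h import *
st()
"
```

```text
t 7.8 disp mm [12.36 -0.1  -0.06] f along [-6.47  1.23 -1.82] m [ 0.716  1.405 -0.011] w 0.0117 rot [0.07 0.16 0.16]
```

Emit:
step_arm --targets '[{"dx": 0, "dy": 0.004, "dz": -0.001, "rx": -0.5, "ry": -0.1, "rz": 0}, {"dx": 0, "dy": 0.005, "dz": -0.0015, "rx": -0.6, "ry": -0.2, "rz": 0}, {"dx": 0, "dy": 0.006, "dz": -0.0015, "rx": -0.6, "ry": -0.2, "rz": 0}, {"dx": 0, "dy": 0.0065, "dz": -0.0015, "rx": -0.6, "ry": -0.2, "rz": 0}, {"dx": 0, "dy": 0.007, "dz": -0.0015, "rx": -0.6, "ry": -0.2, "rz": 0}]'

```text
time: 8.43
position: [0.5655, 0.2272, 0.2014]
tool_rot: [0.78, 0.626, -0.003, 0.002]
ft_force: [-6.8, 3.0, 1.5]
grip_width: 0.0118
```

```bash
python3 -c "
from h import *
st()
"
```

```text
t 8.43 disp mm [14.59  0.07 -0.12] f along [-7.3   1.47  1.49] m [0.786 1.544 0.078] w 0.0118 rot [0.04 0.41 0.15]
```

Emit:
step_arm --targets '[{"dx": 0, "dy": 0.004, "dz": -0.0015, "rx": -0.5, "ry": 0.3, "rz": 0}, {"dx": 0, "dy": 0.005, "dz": -0.002, "rx": -0.6, "ry": 0.5, "rz": 0}, {"dx": 0, "dy": 0.006, "dz": -0.002, "rx": -0.6, "ry": 0.6, "rz": 0}, {"dx": 0, "dy": 0.0065, "dz": -0.002, "rx": -0.6, "ry": 0.6, "rz": 0}, {"dx": 0, "dy": 0.007, "dz": -0.002, "rx": -0.6, "ry": 0.6, "rz": 0}]'

```text
time: 9.05
position: [0.5662, 0.2267, 0.2014]
tool_rot: [0.78, 0.625, -0.001, -0.002]
ft_force: [-9.9, 3.2, 0.9]
grip_width: 0.0116
```

```bash
python3 -c "
from h import *
st()
"
```

```text
t 9.05 disp mm [15.33 -0.28 -0.09] f along [-10.37   0.92   0.92] m [0.807 2.011 0.026] w 0.0116 rot [-0.2  -0.06  0.13]
```

Emit:
step_arm --targets '[{"dx": 0, "dy": 0.0045, "dz": -0.0015, "rx": -0.6, "ry": 0, "rz": 0}, {"dx": 0, "dy": 0.005, "dz": -0.002, "rx": -0.8, "ry": 0, "rz": 0}, {"dx": 0, "dy": 0.0055, "dz": -0.002, "rx": -0.8, "ry": 0, "rz": 0}, {"dx": 0, "dy": 0.006, "dz": -0.002, "rx": -0.8, "ry": 0, "rz": 0}, {"dx": 0, "dy": 0.0065, "dz": -0.002, "rx": -0.8, "ry": 0, "rz": 0}]'

```text
time: 9.68
position: [0.5663, 0.2267, 0.2014]
tool_rot: [0.78, 0.625, -0.002, -0.002]
ft_force: [-10.2, 4.2, 2.3]
grip_width: 0.0117
```

```bash
python3 -c "
from h import *
st()
"
```

```text
t 9.68 disp mm [15.42 -0.25 -0.1 ] f along [-10.86   1.91   2.3 ] m [ 0.905  2.085 -0.029] w 0.0117 rot [-0.26  0.02  0.11]
```

Emit:
step_arm --targets '[{"dx": 0, "dy": 0.0055, "dz": -0.002, "rx": -0.8, "ry": 0, "rz": 0}, {"dx": 0, "dy": 0.006, "dz": -0.0025, "rx": -1.0, "ry": 0, "rz": 0}, {"dx": 0, "dy": 0.0065, "dz": -0.003, "rx": -1.0, "ry": 0, "rz": 0}, {"dx": 0, "dy": 0.007, "dz": -0.003, "rx": -1.0, "ry": 0, "rz": 0}, {"dx": 0, "dy": 0.0075, "dz": -0.003, "rx": -1.0, "ry": 0, "rz": 0}]'

```text
time: 10.3
position: [0.5664, 0.2267, 0.2015]
tool_rot: [0.781, 0.625, -0.002, -0.001]
ft_force: [-9.8, 6.1, -1.0]
grip_width: 0.0118
```

```bash
python3 -c "
from h import *
st()
"
```

```text
t 10.3 disp mm [15.49 -0.23 -0.05] f along [-10.94   3.77  -0.95] m [ 1.115  2.203 -0.031] w 0.0118 rot [-0.27  0.12  0.08]
```

Emit:
step_arm --targets '[{"dx": 0.0005, "dy": 0.003, "dz": -0.002, "rx": -0.8, "ry": 0, "rz": 0}, {"dx": 0.0008, "dy": 0.002, "dz": -0.002, "rx": -0.6, "ry": 0, "rz": 0}, {"dx": 0.001, "dy": 0.0012, "dz": -0.002, "rx": -0.5, "ry": 0, "rz": 0}, {"dx": 0.001, "dy": 0.0007, "dz": -0.002, "rx": -0.5, "ry": 0, "rz": 0}, {"dx": 0.001, "dy": 0.0007, "dz": -0.002, "rx": -0.5, "ry": 0, "rz": 0}]'

```text
time: 10.92
position: [0.5641, 0.2275, 0.2015]
tool_rot: [0.781, 0.625, -0.003, -0.0]
ft_force: [-4.8, 2.0, -3.5]
grip_width: 0.0113
```

```bash
python3 -c "
from h import *
st()
"
```

```text
t 10.93 disp mm [13.15  0.11  0.02] f along [-5.16  0.86 -3.51] m [ 0.34   0.978 -0.085] w 0.0113 rot [-0.22  0.25  0.08]
```

Emit:
step_arm --targets '[{"dx": 0, "dy": 0.0035, "dz": -0.002, "rx": -0.5, "ry": 0.2, "rz": 0}, {"dx": 0, "dy": 0.0035, "dz": -0.003, "rx": -0.6, "ry": 0.2, "rz": 0}, {"dx": 0, "dy": 0.0035, "dz": -0.004, "rx": -0.6, "ry": 0.2, "rz": 0}, {"dx": 0, "dy": 0.0035, "dz": -0.005, "rx": -0.6, "ry": 0.2, "rz": 0}, {"dx": 0, "dy": 0.0035, "dz": -0.0065, "rx": -0.6, "ry": 0.2, "rz": 0}]'

```text
time: 11.55
position: [0.5635, 0.2266, 0.2051]
tool_rot: [0.781, 0.625, -0.003, -0.0]
ft_force: [-4.9, 2.0, -5.4]
grip_width: 0.0117
```

```bash
python3 -c "
from h import *
st()
"
```

```text
t 11.55 disp mm [12.71 -0.97  3.64] f along [-5.22  0.9  -5.36] m [0.289 1.104 0.058] w 0.0117 rot [-0.21  0.25  0.08]
```

Emit:
step_arm --targets '[{"dx": 0.0008, "dy": 0.0035, "dz": -0.0025, "rx": -0.5, "ry": 0.2, "rz": 0}, {"dx": 0.001, "dy": 0.004, "dz": -0.0025, "rx": -0.6, "ry": 0.2, "rz": 0}, {"dx": 0.001, "dy": 0.0045, "dz": -0.0025, "rx": -0.6, "ry": 0.2, "rz": 0}, {"dx": 0.001, "dy": 0.005, "dz": -0.003, "rx": -0.6, "ry": 0.2, "rz": 0}, {"dx": 0.001, "dy": 0.005, "dz": -0.0035, "rx": -0.6, "ry": 0.2, "rz": 0}]'

```text
time: 12.18
position: [0.5645, 0.2263, 0.2059]
tool_rot: [0.781, 0.625, -0.003, -0.0]
ft_force: [-5.7, 1.4, -5.7]
grip_width: 0.0112
```

```bash
python3 -c "
from h import *
st()
"
```

```text
t 12.18 disp mm [13.81 -1.    4.38] f along [-5.83  0.14 -5.7 ] m [0.312 1.085 0.02 ] w 0.0112 rot [-0.19  0.23  0.08]
```

Emit:
step_arm --targets '[{"dx": 0.0003, "dy": 0.0033, "dz": -0.0045, "rx": -0.6, "ry": 0.2, "rz": 0}, {"dx": 0.0005, "dy": 0.0036, "dz": -0.006, "rx": -0.6, "ry": 0.2, "rz": 0}, {"dx": 0.0005, "dy": 0.0036, "dz": -0.0075, "rx": -0.6, "ry": 0.2, "rz": 0}, {"dx": 0.0005, "dy": 0.0036, "dz": -0.009, "rx": -0.6, "ry": 0.2, "rz": 0}, {"dx": 0.0005, "dy": 0.0036, "dz": -0.0105, "rx": -0.6, "ry": 0.2, "rz": 0}]'

```text
time: 12.8
position: [0.564, 0.2258, 0.2135]
tool_rot: [0.78, 0.625, -0.003, -0.0]
ft_force: [-5.5, 2.3, -6.1]
grip_width: 0.0115
```

```bash
python3 -c "
from h import *
st()
"
```

```text
t 12.8 disp mm [13.42 -1.61 11.97] f along [-5.9   1.02 -6.15] m [0.251 1.105 0.048] w 0.0115 rot [-0.2   0.24  0.09]
```

Emit:
step_arm --targets '[{"dx": 0.0005, "dy": 0.0035, "dz": -0.005, "rx": -0.6, "ry": 0.2, "rz": 0}, {"dx": 0.001, "dy": 0.0038, "dz": -0.0065, "rx": -0.6, "ry": 0.2, "rz": 0}, {"dx": 0.001, "dy": 0.004, "dz": -0.008, "rx": -0.6, "ry": 0.2, "rz": 0}, {"dx": 0.001, "dy": 0.004, "dz": -0.01, "rx": -0.6, "ry": 0.2, "rz": 0}, {"dx": 0.001, "dy": 0.004, "dz": -0.012, "rx": -0.6, "ry": 0.2, "rz": 0}]'

```text
time: 13.42
position: [0.5644, 0.2258, 0.2229]
tool_rot: [0.78, 0.625, -0.002, 0.0]
ft_force: [-5.6, 0.5, -3.3]
grip_width: 0.0117
```

```bash
python3 -c "
from h import *
st()
"
```

```text
t 13.43 disp mm [13.77 -1.56 21.42] f along [-5.57 -0.76 -3.33] m [0.233 1.112 0.02 ] w 0.0117 rot [-0.15  0.23  0.1 ]
```

Emit:
step_arm --targets '[{"dx": 0, "dy": 0, "dz": -0.003, "rx": -0.2, "ry": 0.2, "rz": 0}, {"dx": 0, "dy": -0.004, "dz": -0.003, "rx": -0.1, "ry": 0.2, "rz": 0}, {"dx": 0, "dy": -0.009, "dz": -0.004, "rx": -0.1, "ry": 0.2, "rz": 0}, {"dx": 0, "dy": -0.016, "dz": -0.004, "rx": -0.1, "ry": 0.2, "rz": 0}, {"dx": 0, "dy": -0.024, "dz": -0.004, "rx": -0.1, "ry": 0.2, "rz": 0}]'

```text
time: 14.05
position: [0.5408, 0.231, 0.2271]
tool_rot: [0.78, 0.625, -0.0, 0.0]
ft_force: [-0.3, 0.4, -2.9]
grip_width: 0.0117
```

```bash
python3 -c "
from h import *
from rig import viewer
st()
for n in('top','scene'):
  c=viewer.camera(n);cv2.imwrite(f'pics/{n}3.png',c['img']); np.savez(f'{n}3.npz',**c)
cv2.imwrite('pics/c5.png',crop(c['img'],310,80,430,230,4))
"
```

```text
t 14.05 disp mm [-10.37  -1.63  25.64] f along [-0.34  0.3  -2.89] m [-0.057 -0.012  0.006] w 0.0117 rot [-0.01  0.02  0.09]
```

View pics/c5.png

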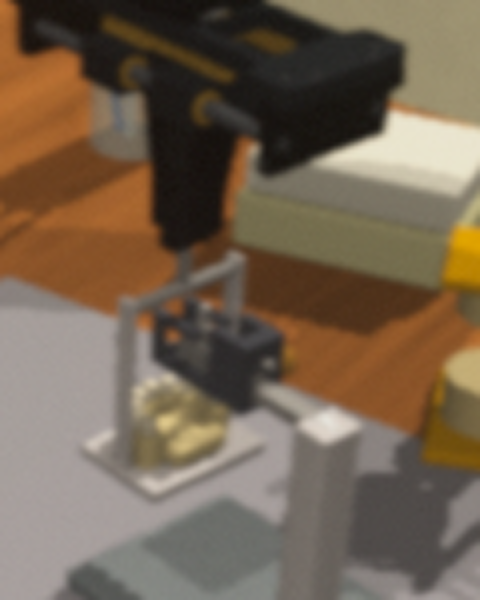

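The bar (crop 185,285) is clear above the lips, and the arm feels only the weight, 2.9 N. Moving out along -x.

Emit:
step_arm --targets '[{"dx": 0, "dy": -0.012, "dz": 0, "rx": 0, "ry": 0, "rz": 0}, {"dx": 0, "dy": -0.028, "dz": 0, "rx": 0, "ry": 0, "rz": 0}, {"dx": 0, "dy": -0.046, "dz": 0, "rx": 0, "ry": 0, "rz": 0}, {"dx": 0, "dy": -0.064, "dz": 0, "rx": 0, "ry": 0, "rz": 0}, {"dx": 0, "dy": -0.078, "dz": 0, "rx": 0, "ry": 0, "rz": 0}]'

```text
time: 14.78
position: [0.4619, 0.2485, 0.2272]
tool_rot: [0.78, 0.626, -0.001, -0.001]
ft_force: [0.3, -0.7, -2.5]
grip_width: 0.0116
```

```bash
python3 -c "
from h import *
st()
go((.48,.1,.28),-12)
go((.5505,-.172,.28),-9)
"
```

```text
t 14.78 disp mm [-91.23  -1.94  25.68] f along [ 0.48 -0.64 -2.47] m [ 0.01  -0.088  0.045] w 0.0116 rot [-0.14  0.06  0.17]
t 14.78 pos [0.4619 0.2485 0.2272] w 0.0116 f [ 0.33 -0.73 -2.47]
shift mm [-141.    49.8  -52.8] rot [-0.14  0.06 -0.53]
t 14.78 pos [0.4619 0.2485 0.2272] w 0.0116 f [ 0.33 -0.73 -2.47]
shift mm [-391.3  177.6  -52.8] rot [-0.15  0.06 -3.53]
```

Emit:
step_arm --targets '[{"dx": -0.015, "dy": 0, "dz": -0.015, "rx": 0, "ry": 0, "rz": 0}, {"dx": -0.045, "dy": 0.005, "dz": -0.035, "rx": 0, "ry": 0, "rz": -0.5}, {"dx": -0.085, "dy": 0.02, "dz": -0.05, "rx": 0, "ry": 0, "rz": -1}, {"dx": -0.125, "dy": 0.04, "dz": -0.053, "rx": 0, "ry": 0, "rz": -1.5}, {"dx": -0.165, "dy": 0.06, "dz": -0.053, "rx": 0, "ry": 0, "rz": -2}]'

```text
time: 15.4
position: [0.4858, 0.0721, 0.2821]
tool_rot: [0.769, 0.639, 0.0, 0.001]
ft_force: [0.9, 0.4, -3.0]
grip_width: 0.0119
```

Emit:
step_arm --targets '[{"dx": -0.04, "dy": 0.021, "dz": 0, "rx": 0, "ry": 0, "rz": -0.5}, {"dx": -0.08, "dy": 0.042, "dz": 0, "rx": 0, "ry": 0, "rz": -1}, {"dx": -0.12, "dy": 0.063, "dz": 0, "rx": 0, "ry": 0, "rz": -1.5}, {"dx": -0.16, "dy": 0.084, "dz": 0, "rx": 0, "ry": 0, "rz": -1.5}, {"dx": -0.19, "dy": 0.1, "dz": 0, "rx": 0, "ry": 0, "rz": -1.5}]'

```text
time: 16.02
position: [0.5498, -0.1365, 0.2838]
tool_rot: [0.761, 0.649, 0.0, 0.002]
ft_force: [-0.0, 0.5, -3.1]
grip_width: 0.0118
```

```bash
python3 -c "
from h import *
go((.5505,-.172,.23),-9)
"
```

```text
t 16.02 pos [ 0.5498 -0.1365  0.2838] w 0.0118 f [-0.05  0.51 -3.15]
shift mm [-34.8   6.1  53.9] rot [ 0.23  0.16 -0.14]
```

Emit:
step_arm --targets '[{"dx": -0.012, "dy": 0.002, "dz": 0.01, "rx": 0, "ry": 0, "rz": 0}, {"dx": -0.025, "dy": 0.004, "dz": 0.03, "rx": 0.2, "ry": 0.2, "rz": 0}, {"dx": -0.035, "dy": 0.006, "dz": 0.055, "rx": 0.2, "ry": 0.2, "rz": 0}, {"dx": -0.035, "dy": 0.006, "dz": 0.08, "rx": 0.2, "ry": 0.2, "rz": 0}, {"dx": -0.035, "dy": 0.006, "dz": 0.1, "rx": 0.2, "ry": 0.2, "rz": 0}]'

```text
time: 16.65
position: [0.5488, -0.171, 0.1815]
tool_rot: [0.761, 0.649, -0.0, -0.002]
ft_force: [-1.5, 0.2, -3.1]
grip_width: 0.0113
```

```bash
python3 -c "
from h import *
from rig import viewer
go((.5505,-.172,.16),-9)
for n in('top','scene'):
  c=viewer.camera(n);cv2.imwrite(f'pics/{n}4.png',c['img']); np.savez(f'{n}4.npz',**c)
"
```

```text
t 16.65 pos [ 0.5488 -0.171   0.1815] w 0.0113 f [-1.48  0.17 -3.13]
shift mm [-0.7  1.9 21.5] rot [-0.2  -0.13 -0.1 ]
```

View pics/scene4.png

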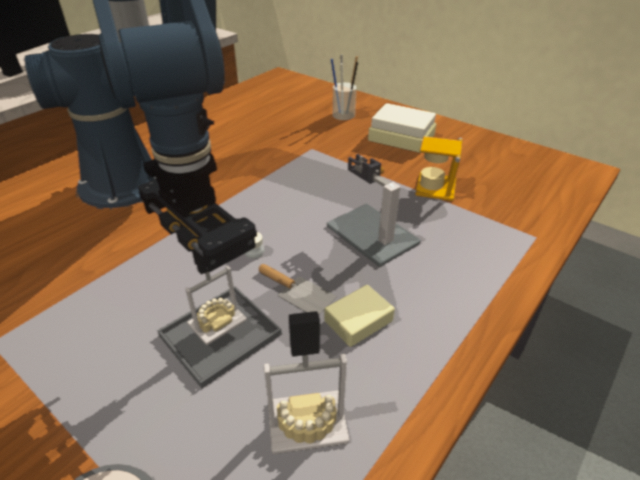

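View pics/top4.png

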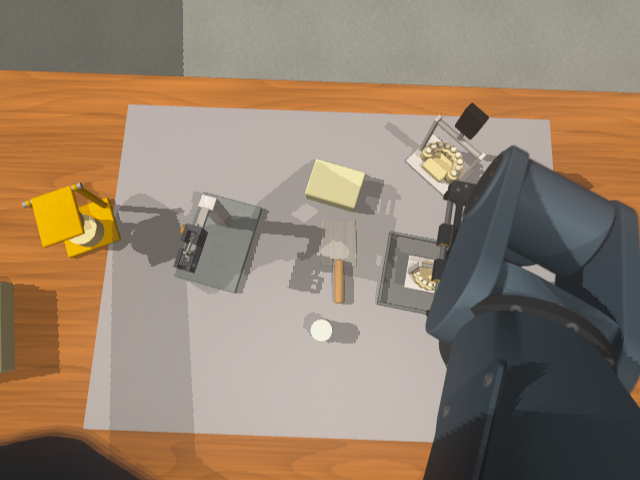

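Emit:
step_arm --targets '[{"dx": 0, "dy": 0.001, "dz": 0.004, "rx": -0.2, "ry": -0.1, "rz": 0}, {"dx": -0.001, "dy": 0.002, "dz": 0.008, "rx": -0.2, "ry": -0.1, "rz": 0}, {"dx": -0.001, "dy": 0.002, "dz": 0.012, "rx": -0.2, "ry": -0.1, "rz": 0}, {"dx": -0.001, "dy": 0.002, "dz": 0.015, "rx": -0.2, "ry": -0.1, "rz": 0}, {"dx": -0.001, "dy": 0.002, "dz": 0.017, "rx": -0.2, "ry": -0.1, "rz": 0}]'

```text
time: 17.38
position: [0.5493, -0.1716, 0.1634]
tool_rot: [0.761, 0.649, -0.001, -0.002]
ft_force: [-0.6, 1.0, -2.7]
grip_width: 0.0118
```

Emit:
step_arm --targets '[{"dx": 0, "dy": 0, "dz": 0.0015, "rx": 0, "ry": 0, "rz": 0}, {"dx": 0, "dy": 0, "dz": 0.003, "rx": 0, "ry": 0, "rz": 0}, {"dx": 0, "dy": 0, "dz": 0.0045, "rx": 0, "ry": 0, "rz": 0}, {"dx": 0, "dy": 0, "dz": 0.006, "rx": 0, "ry": 0, "rz": 0}, {"dx": 0, "dy": 0, "dz": 0.0075, "rx": 0, "ry": 0, "rz": 0}]'

```text
time: 18.0
position: [0.5494, -0.1715, 0.1566]
tool_rot: [0.761, 0.649, -0.001, -0.002]
ft_force: [-1.5, 1.6, 9.5]
grip_width: 0.0116
```

```bash
python3 -c "
from h import *
go((.5505,-.172,.157),-9)
"
```

```text
t 18.0 pos [ 0.5494 -0.1715  0.1566] w 0.0116 f [-1.55  1.6   9.47]
shift mm [-0.3  1.2 -0.4] rot [-0.23 -0.11 -0.09]
```

Emit:
step_arm --targets '[{"dx": 0, "dy": 0, "dz": 0, "rx": -0.1, "ry": 0, "rz": 0}, {"dx": 0, "dy": 0, "dz": -0.0005, "rx": -0.2, "ry": 0, "rz": 0}, {"dx": 0, "dy": 0, "dz": -0.0005, "rx": -0.2, "ry": 0, "rz": 0}, {"dx": 0, "dy": 0, "dz": -0.0005, "rx": -0.2, "ry": 0, "rz": 0}, {"dx": 0, "dy": 0, "dz": -0.0005, "rx": -0.2, "ry": 0, "rz": 0}]' --force 10

```text
time: 18.62
position: [0.5494, -0.1715, 0.157]
tool_rot: [0.761, 0.649, 0.001, -0.001]
ft_force: [0.0, -0.8, -3.1]
grip_width: 0.0119
```

```bash
python3 -c "
from h import *
go((.5505,-.172,.157),-9)
"
```

```text
t 18.62 pos [ 0.5494 -0.1715  0.157 ] w 0.0119 f [ 0.01 -0.84 -3.09]
shift mm [-0.3  1.2  0. ] rot [-0.03 -0.12 -0.09]
```

Emit:
step_arm --targets '[{"dx": 0, "dy": 0, "dz": 0.0005, "rx": 0, "ry": 0, "rz": 0}, {"dx": 0, "dy": 0, "dz": 0.001, "rx": 0, "ry": 0, "rz": 0}, {"dx": 0, "dy": 0, "dz": 0.001, "rx": 0, "ry": 0, "rz": 0}, {"dx": 0, "dy": 0, "dz": 0.001, "rx": 0, "ry": 0, "rz": 0}, {"dx": 0, "dy": 0, "dz": 0.001, "rx": 0, "ry": 0, "rz": 0}]'

```text
time: 19.25
position: [0.5495, -0.1715, 0.1565]
tool_rot: [0.761, 0.649, 0.001, -0.001]
ft_force: [-2.1, 1.4, 5.8]
grip_width: 0.0122
```

Emit:
step_arm --targets '[{"dx": 0, "dy": 0, "dz": 0, "rx": 0, "ry": 0, "rz": 0}, {"dx": 0, "dy": 0, "dz": 0, "rx": 0, "ry": 0, "rz": 0}, {"dx": 0, "dy": 0, "dz": 0, "rx": 0, "ry": 0, "rz": 0}, {"dx": 0, "dy": 0, "dz": 0, "rx": 0, "ry": 0, "rz": 0}, {"dx": 0, "dy": 0, "dz": 0, "rx": 0, "ry": 0, "rz": 0}]' --gripper 0.6

```text
time: 19.88
position: [0.5495, -0.1715, 0.1564]
tool_rot: [0.761, 0.649, 0.001, -0.001]
ft_force: [-0.5, 0.6, 0.3]
grip_width: 0.05
```

Emit:
step_arm --targets '[{"dx": 0, "dy": 0, "dz": -0.01, "rx": 0, "ry": 0, "rz": 0}, {"dx": 0, "dy": 0, "dz": -0.03, "rx": 0, "ry": 0, "rz": 0}, {"dx": 0, "dy": 0, "dz": -0.06, "rx": 0, "ry": 0, "rz": 0}, {"dx": 0, "dy": 0, "dz": -0.1, "rx": 0, "ry": 0, "rz": 0}, {"dx": 0, "dy": 0, "dz": -0.14, "rx": 0, "ry": 0, "rz": 0}]'

```text
time: 20.5
position: [0.5493, -0.1717, 0.2983]
tool_rot: [0.761, 0.649, 0.001, -0.0]
ft_force: [-0.0, -0.1, 0.4]
grip_width: 0.0521
```

```bash
python3 -c "
from h import *
go((.45,.1,.32),-9)
"
```

```text
t 20.5 pos [ 0.5493 -0.1717  0.2983] w 0.0521 f [-0.03 -0.07  0.41]
shift mm [ 252.6 -141.   -21.3] rot [ 0.02 -0.1  -0.09]
```

Move the arm aside so the top camera sees the tray.

Emit:
step_arm --targets '[{"dx": 0.03, "dy": -0.02, "dz": -0.01, "rx": 0, "ry": 0, "rz": 0}, {"dx": 0.07, "dy": -0.05, "dz": -0.02, "rx": 0, "ry": 0, "rz": 0}, {"dx": 0.12, "dy": -0.08, "dz": -0.02, "rx": 0, "ry": 0, "rz": 0}, {"dx": 0.17, "dy": -0.11, "dz": -0.02, "rx": 0, "ry": 0, "rz": 0}, {"dx": 0.22, "dy": -0.14, "dz": -0.02, "rx": 0, "ry": 0, "rz": 0}]'

```text
time: 21.12
position: [0.4451, 0.0691, 0.3196]
tool_rot: [0.761, 0.649, 0.002, 0.0]
ft_force: [0.6, 0.3, -1.0]
grip_width: 0.0522
```

Emit:
step_arm --targets '[{"dx": 0.03, "dy": 0, "dz": 0, "rx": 0, "ry": 0, "rz": 0}, {"dx": 0.04, "dy": 0, "dz": 0, "rx": 0, "ry": 0, "rz": 0}, {"dx": 0.04, "dy": 0, "dz": 0, "rx": 0, "ry": 0, "rz": 0}, {"dx": 0.04, "dy": 0, "dz": 0, "rx": 0, "ry": 0, "rz": 0}, {"dx": 0.04, "dy": 0, "dz": 0, "rx": 0, "ry": 0, "rz": 0}]'

```text
time: 21.75
position: [0.4516, 0.1075, 0.3195]
tool_rot: [0.762, 0.648, 0.001, 0.0]
ft_force: [-0.2, -0.0, -0.3]
grip_width: 0.0523
```

```bash
python3 -c "
from h import *
from rig import viewer
for n in('top','scene'):
  c=viewer.camera(n);cv2.imwrite(f'pics/{n}5.png',c['img']); np.savez(f'{n}5.npz',**c)
  X=pts(c)
  I=c['img'].max(2)
  m=(X[...,2]>.19-.03)&(X[...,2]<.19)&(abs(X[...,0]-.55)<.08)&(abs(X[...,1]+.17)<.08)
  Q=X[m];print(n,len(Q),Q.mean(0).round(4) if len(Q) else '',Q[:,2].max() if len(Q) else '')
  m=(abs(X[...,2]-.013)<.005)&(I>140)&(abs(X[...,0]-.55)<.06)&(abs(X[...,1]+.17)<.07)
  Q=X[m];print('plate',len(Q),cv2.minAreaRect((Q[:,:2]*1000).astype(np.float32)),np.median(Q[:,2]))
  A=np.c_[Q[:,:2],np.ones(len(Q))];print(np.linalg.lstsq(A,Q[:,2],rcond=None)[0].round(3))
"
```

```text
top 170 [ 0.5477 -0.1696  0.1731] 0.1775154092905452
plate 472 ((567.4132080078125, -181.50257873535156), (94.55545806884766, 101.25638580322266), 80.61275482177734) 0.01296128638476515
[-0.006  0.     0.017]
scene 230 [ 0.5512 -0.1732  0.1709] 0.17800154822402645
plate 338 ((544.0380249023438, -170.71966552734375), (79.10899353027344, 72.69763946533203), 82.53825378417969) 0.01392891566389114
[-0.    -0.     0.014]
```

View pics/scene5.png

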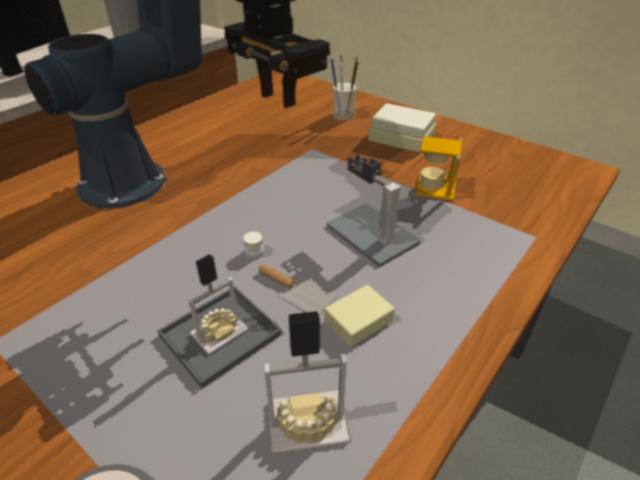

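View pics/top5.png

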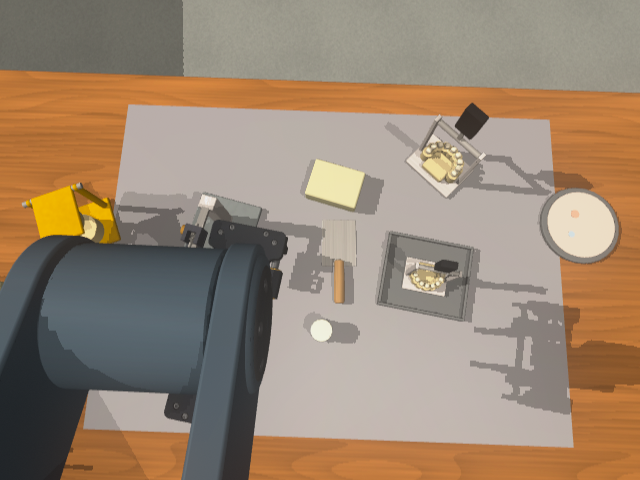

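The carrier stands in the tray centre (top 427,276; scene 219,330), with its plate top level at 13 to 14 mm and the grip at (0.55, -0.17). The case, jar and spatula appear where they were, and the arm is clear.

```bash
python3 -c "
from rig import robot,telemetry
print(telemetry.get_obs()['ft_force'].round(2)); print(robot.hand_in())"
```

```text
[ 0.31 -0.34  0.01]
the job is handed in; nothing more can be done
None
```

I took the smaller carrier off the hook, stood it in the middle of the grey tray, let go of it, and handed the job in at about 22 s on the robot's clock. No verdict was reported.

- **Lift from the hook:** The keeper took about 6 to 8 N to press. The force went up to 11 N at about 15.4 mm of travel, where the bar stopped, so I took that as the shoulders and S as about 6.4 mm. It never reached the 12 to 14 N you gave, but pressing further moved the bar less than 0.1 mm. I eased off, lifted with the bar still pressed at 5 to 6 N, and took it out over the lips about 21 mm or more above its seat.
- **Setting down:** The largest reading at touch-down was about 9.5 N. I backed off slightly, touched down again at about 6 N, and opened the gripper.
- **Last checks:** The plate's top is level at 13 to 14 mm, which puts its underside on the tray floor. The grip is at about (0.55, -0.17), within a few mm of the tray's centre at (0.5505, -0.172).
- **A check that gave nothing useful:** A rectangle fitted to the carrier's plate in the last pictures was off in both views because it also took in other pixels. I did not use it.
- **Bystanders:** The case, jar and spatula look unmoved in the pictures; I did not measure them. The arm is clear and the force reading is about zero.

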